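# Put the large torch back in its holder

### The job

Two black torches stand lens-down on the media bench: put the larger one away in the wide well of the two-well torch holder, still upright and lens-down, lowering it by hand right down to the bottom of the well rather than letting it drop, and then let go. Leave the small torch where it stands.

Things in the scene. Friction and masses are not known exactly. Their poses are not given: they have to be found in the camera images.
- torch_mid (a point): Centre, half-way up, of the LARGER black torch: loose, 160 g, 120 mm tall, lens-down, z up. Head 38 mm across over the lowest 32 mm, cone to 41 mm, then straight barrel 26 mm across up to the flat tail. Grip the barrel from above about 22 mm above this point (lower, the tail meets the gripper). It, the small torch and a grey bottle (38 mm across, 115 mm tall) swap places, 75 mm or more apart.
- wide_mouth (a point): Centre of the WIDE well's mouth, at rim height, 50 mm above the bench, z up. The holder is a fixed white piece: plate 85 x 165 x 6 mm with two upright round wells 78 mm apart. Wide well: bore 44 mm, 44 mm deep to a flat floor; its top 13 mm flares to 64 mm inside, 72 mm outside. With the torch home, torch_mid is 16 mm above this point. y points away from the narrow well.
- narrow_mouth (a point): Centre of the mouth of the NARROW well of the same holder, also 50 mm above the bench, 78 mm from the wide one: bore 31 mm, flared to 46 mm inside at the top; too narrow for the larger torch's head. It stays empty.
- small_torch_mid (a point): Centre, half-way up, of the SMALL torch, a bystander of the same look: 90 mm tall, head 27 mm and barrel 20 mm across, standing loose and lens-down on the bench.
Mind the look-alikes: they are no part of the job. What is shaped like the part that bears torch_mid but green or orange is not meant.

How it is judged:
By the outcome, as a careful person would: the job done as asked, in the order asked, and still so for the second after the job is handed in, with the robot touching nothing.
It also fails if it takes over 38 s, if anything falls off the work surface, if the arm or the gripper's body presses on something with over 40 N, if the wrist force passes 120 N, or if a joint passes its speed limit or range.

### The arm

A 6-joint arm with a two-finger parallel gripper is mounted at the origin on the work surface. World frame = base frame: x ahead of the robot, y to its left, z up, the work surface at z = 0. Lengths are in mm, angles in rad, forces in N, time in s.
With the tool pointing down it reaches from about 350 to 800 mm from the base axis. Payload 7.3 kg.
Tool frame: the origin (TCP) lies midway between the tips of the shut fingers; the grasp point (between the pads) lies 19 mm behind it; z points along the fingers, y is the direction in which the jaws open and shut (so a half turn about z gives the same grasp; the last joint's range is limited). The gripper opens to 85 mm and grips with 20 to 120 N. Pads are 22 mm wide; open, the fingers measure 114 mm over their backs; the gripper's body (76 mm by 85 mm) begins 54 mm behind the grasp point. The pads swing forward as they close: fully open they stand 13 mm farther back than shut.
Start: joints at [-1.369, 0.342, 1.524, -0, 1.275, -0.146], TCP at [178.959, -493.577, 231.322] pointing down, gripper open.
Joint ranges: [-2.53, 2.53], [-0.77, 2.02], [0.04, 2.7], [-1, 4.14], [0.28, 2.66], [-3.11, 3.11]. Speed limits (rad/s): [2.57, 2.57, 3.14, 3.14, 3.14, 3.14].

### API

Orientations are given as a unit quaternion [x, y, z, w].
In Python, from station import * gives the robot as it stands.
- The arm moves only by the tool send_rows, never from a script. Its argument "steps" is a list of rows, each an object with "fingers": the opening, from 0 (shut) to 1 (fully open); "dp": the shift along the tool's x, y, z in mm, a list of three; "turn": the turn, a rotation vector about the tool's x, y, z in rad, a list of three. A call has exactly 5 rows; each row is the pose to reach, as a shift and turn from the pose measured when the call began, along the tool's axes at that moment; what a row does not reach only later rows make up. A row lasts 1/12 s, in which the tool goes at most 41.7 mm and 7.16 degrees, less where a joint would pass 70% of its speed; a pose out of reach is approached as far as the arm can. A call with a gripper value outside its range is refused whole. The fingers move at their own pace and stop on an object; the grip force is fixed at half the most. Time passes only in rows, so rows that repeat a pose let the fingers close, or fill a call up. It gives the time, the measured TCP pose, the force and the opening at its end, in the units of the state.
- sense(): the state, without advancing time (a new reading comes with each control period).
- read_camera(name): name is "scene" or "top"; returns a dict with "color" (480x640x3 uint8, red, green, blue), "fx", "fy", "cx", "cy" (pixels), "camera_from_world" (4x4, takes a point from world to camera coordinates). Camera axes: x right, y down, z forward; pixel columns grow to the right and rows downward; lengths in mm; the calibration is good to about 2 mm. A picture is of the moment at which its call begins. There is no depth.
- sign_off(): hands the job in, once; it reports no verdict.
Trained networks look in a picture, given as the dict that the camera call returned (one of the last four; its "shot" number tells which), for a name from the list of things; names that differ only in an ending like _2 or _b are one class to them, and where a whole thing is asked for, a point or a joint stands for the part that bears it (a point fixed in the world has none). Each returns a list of dicts, best first, with "confidence" (0 to 1); they miss things now and then, are a little off and sometimes report something else, mostly with a low value. They report only what shows in the picture. A call takes as long as a camera call. They do not tell look-alikes from the thing itself.
- search_frame(picture, target): "at" ([x, y, z] in mm, in world coordinates, good to about 4 mm: the middle of the surface that is visible of it).
- spot_point(picture, target): "at" ([x, y, z] in mm, in world coordinates, good to about 4 mm: a listed point, or the origin of a listed thing).
The state is a dict: "time_s": time; "joints": joint angles; "qd": joint speeds; "joint_efforts": joint torques, N m; "position": TCP position; "ee_rot": TCP orientation; "contact_force": force on the tool from outside, world axes, zero at the start; "ft_torque": the same for the moment, N m; "grip_width": finger opening in mm.
Only numpy, scipy, OpenCV 4.12 (cv2) and the standard library are available. Lean on these libraries where they do the work, as an engineer would, in place of code of your own. Each camera call takes 0.05 s, during which the arm holds its last target. There are 200 camera calls.

## Working session

There is one attempt and no reset: what is moved stays moved. The work goes in short steps, Python scripts to look and compute and a tool call to move; the robot and the scene stay as the last step left them, time stands still between calls to the robot, and variables do not carry over. Pictures are saved under pics/ and viewed, about 8 in all and at most 12, crops included, and the job is handed in when it is done.

Besides the shell and the picture viewer there is one more tool, called after ">>>" as name(argument=value, ...) on one line, values as JSON. send_rows: Moves the arm, as the interface text tells. Its arguments: {"type":"object","properties":{"steps":{"type":"array","items":{"type":"object","properties":{"fingers":{"type":"number"},"dp":{"type":"array","items":{"type":"number"}},"turn":{"type":"array","items":{"type":"number"}}}}}},"required":["steps"]}

```bash
mkdir -p pics
cat > h.py <<'E'
from station import *
import numpy as np, cv2
def proj(c,p):
    q=c["camera_from_world"]@np.r_[p,1]; return np.round([c["fx"]*q[0]/q[2]+c["cx"],c["fy"]*q[1]/q[2]+c["cy"]],1)
def onz(c,u,v,z):
    M=np.linalg.inv(c["camera_from_world"]); d=M[:3,:3]@[(u-c["cx"])/c["fx"],(v-c["cy"])/c["fy"],1]; o=M[:3,3]
    return np.round(o+d*(z-o[2])/d[2],1)
def save(c,n): cv2.imwrite(f"pics/{n}.png",c["color"][:,:,::-1])
E
python3 - <<'E'
from h import *
s=sense(); print(s["position"],s["ee_rot"],s["time_s"],s["contact_force"],s["grip_width"])
for n in("scene","top"):
    c=read_camera(n); save(c,n+"1"); print(n, np.linalg.inv(c["camera_from_world"])[:3,3].round())
    for t in("torch_mid","small_torch_mid","wide_mouth","narrow_mouth"):
        for d in spot_point(c,t): print(t,np.round(d["at"],1),round(d["confidence"],2),proj(c,d["at"]))
E
```

```text
[ 178.85336907 -493.14896206  230.62152866] [ 9.84919702e-01  1.73010251e-01 -4.14825299e-05 -7.94974673e-04] 0.0 [-0.25759872  0.72426129 -0.13588123] 85.39811091005026
scene [1041.  331.  602.]
torch_mid [457.1 -87.1  59. ] 0.92 [299.4 190. ]
torch_mid [374.  -91.3  60.1] 0.92 [325.2 163.2]
torch_mid [533.  -87.9  56.2] 0.8 [270.5 217.4]
small_torch_mid [ 625.1 -164.9   48.2] 0.61 [190.7 238. ]
wide_mouth [530.3 183.7  47.4] 0.84 [438.2 291.4]
narrow_mouth [480.  243.3  50.5] 0.57 [495.2 283.8]
top [ 349.   -4. 1070.]
torch_mid [461.8 -85.1  58.9] 0.81 [367.1 248.8]
torch_mid [534.6 -88.4  59.8] 0.74 [369.2 206.9]
torch_mid [372.  -93.3  60.3] 0.66 [371.8 301.8]
small_torch_mid [ 618.1 -163.4   45.4] 0.88 [411.  162.6]
wide_mouth [538.4 187.3  47. ] 0.82 [211.1 203.6]
narrow_mouth [477.5 240.6  47.7] 0.95 [178.9 237.6]
```

View pics/scene1.png

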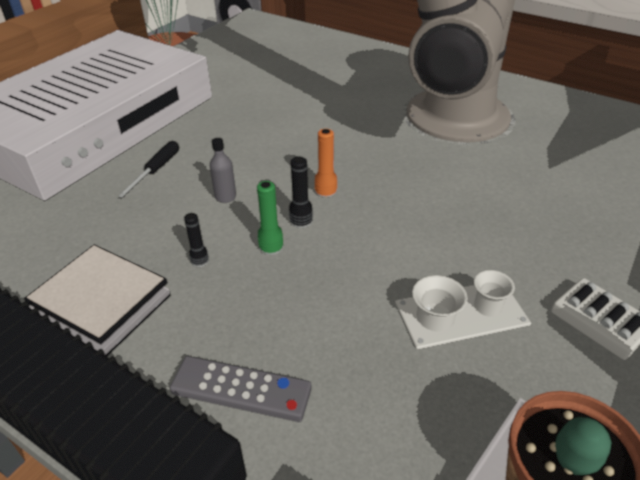

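View pics/top1.png

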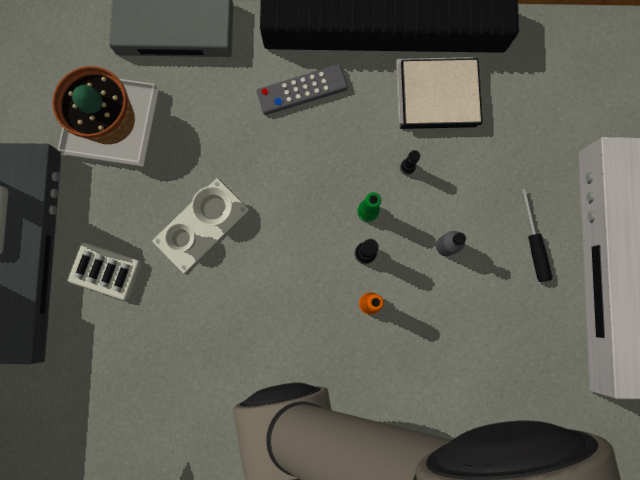

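In the scene picture, these could be taken for the target: the larger black torch (300,190), green look-alike (270,217), orange look-alike (325,163), small black torch (196,238) and grey bottle (222,172). In the top picture they are at (367,250), (370,207), (371,303), (411,162) and (452,242). I choose the black one at (300,190) / (367,250). The wide well is at (438,295) in scene and (212,205) in top.

Run:
```python
from h import *
a=cv2.imread("pics/scene1.png");b=cv2.imread("pics/top1.png")
f=lambda i,x,y:cv2.resize(i[y:y+60,x:x+80],(400,300),interpolation=cv2.INTER_CUBIC)
f2=lambda i,x,y:cv2.resize(i[y:y+90,x:x+120],(400,300),interpolation=cv2.INTER_CUBIC)
cv2.imwrite("pics/crop1.png",np.vstack([np.hstack([f2(a,245,145),f2(a,395,260)]),np.hstack([f(b,330,220),f2(b,145,175)])]))
S=read_camera("scene");T=read_camera("top")
# black blobs centroid/extents
for n,c,(x0,y0,x1,y1) in(("scene",S,(285,150,315,230)),("top",T,(350,232,385,268))):
    g=c["color"][y0:y1,x0:x1].max(2)<50
    k,l,st,ce=cv2.connectedComponentsWithStats(g.astype(np.uint8)); i=1+st[1:,4].argmax(); print(n,st[i]+[x0,y0,0,0,0],ce[i]+[x0,y0])
P=[460,-86]
for n,c in(("scene",S),("top",T)):
    print(n,[proj(c,P+[z]) for z in(0,60,120)],"wide",proj(c,[535,186,50]),"nar",proj(c,[478,241,50]))
```

```text
scene [289 157  23  67 990] [299.0040404  191.10808081]
top [355 239  23  25 430] [366.63953488 251.20697674]
scene [array([300.1, 219.9]), array([298.9, 190.7]), array([297.6, 158.8])] wide [438.6 293. ] nar [494.  282.4]
top [array([364.9, 253.4]), array([367.6, 249.8]), array([370.7, 245.8])] wide [211.5 205.3] nar [178.4 237.2]
```

View pics/crop1.png

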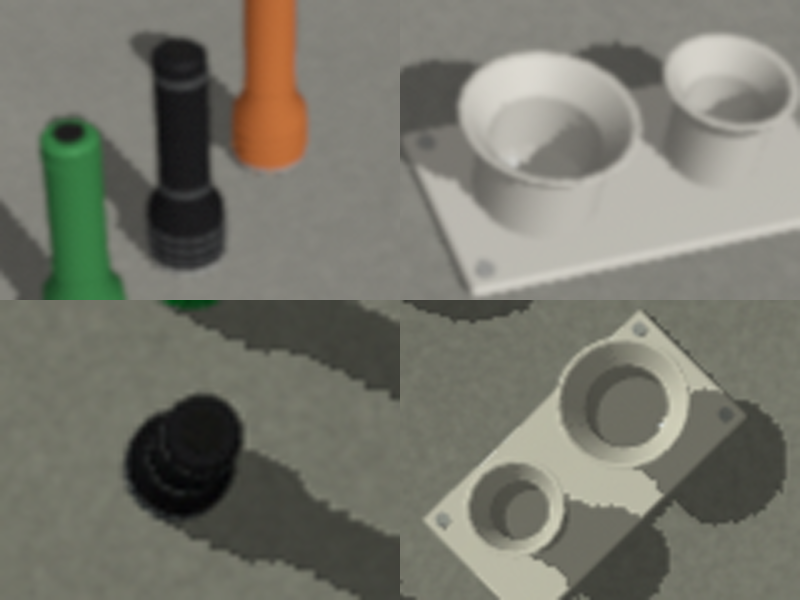

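The crop confirms the choice: the middle black torch has the head and barrel proportions described and is larger than the other black one. Its tail is at top pixel (371.2,245.6). The wide rim centre is at (212.0,205.6) in top and (439.9,295.7) in scene.

```bash
cat >> h.py <<'E'
from scipy.spatial.transform import Rotation as R
def go(p,q=(1,0,0,0)):
    s=sense(); r=R.from_quat(s["ee_rot"])
    print("t",s["time_s"],"pos",s["position"].round(1) if hasattr(s["position"],"round") else s["position"],"F",np.round(s["contact_force"],1),"w",round(s["grip_width"],1))
    print("dp",r.inv().apply(np.array(p)-s["position"]).round(1),"turn",(r.inv()*R.from_quat(q)).as_rotvec().round(4)); print(r.as_matrix().round(4))
E
python3 - <<'E'
from h import *
S=read_camera("scene");T=read_camera("top")
print("torch",onz(T,371.2,245.6,120),onz(S,299,161,120),onz(S,300.7,219,3))
print("wide",onz(T,212,205.6,50),onz(S,439.9,295.7,50),"nar",onz(T,180,237.6,50))
for n,c in(("S",S),("T",T)):
  for t in("torch_mid","wide_mouth"): print(n,t,[np.round(d["at"],1) for d in spot_point(c,t)])
go([459,-87,200])
E
```

```text
torch [460.3 -86.8 120. ] [463.7 -80.9 120. ] [460.6 -84.4   3. ]
wide [534.4 185.   50. ] [538.4 189.4  50. ] nar [477.3 238.1  50. ]
S torch_mid [array([536.7, -87.4,  60.2]), array([374.5, -89.8,  61.7]), array([457.8, -83.9,  57.8])]
S wide_mouth [array([458.1, -82.8,  58.3]), array([531.9, 187.5,  47.4]), array([480.5, 239. ,  51.7])]
T torch_mid [array([371.8, -93.4,  58.6]), array([534.7, -91.3,  56.4]), array([463.2, -89. ,  59.2])]
T wide_mouth [array([534.8, 185.9,  51. ])]
t 0.9 pos [ 179.  -493.6  231.3] F [-0. -1.  0.] w 85.4
dp [ 401.8 -286.8   31.3] turn [ 1.000e-04 -1.000e-04  3.478e-01]
[[ 9.401e-01  3.408e-01  1.000e-04]
 [ 3.408e-01 -9.401e-01 -1.000e-04]
 [ 0.000e+00  1.000e-04 -1.000e+00]]
```

>>> send_rows(steps=[{"fingers": 1, "dp": [32, -23, 0], "turn": [0, 0, 0.07]}, {"fingers": 1, "dp": [64, -46, 0], "turn": [0, 0, 0.14]}, {"fingers": 1, "dp": [96, -69, 0], "turn": [0, 0, 0.21]}, {"fingers": 1, "dp": [128, -92, 0], "turn": [0, 0, 0.28]}, {"fingers": 1, "dp": [160, -115, 0], "turn": [0, 0, 0.348]}])

```text
time_s: 1.32
position: [290.8, -329.4, 231.4]
ee_rot: [1.0, -0.002, 0.0, 0.0]
contact_force: [1.0, -0.2, 0.4]
grip_width: 85.1
```

```bash
python3 -c "
from h import *
go([460,-86,200])"
```

```text
t 1.3167 pos [ 290.8 -329.4  231.4] F [ 1.  -0.2  0.4] w 85.1
dp [ 168.2 -244.2   31.4] turn [ 0.0004 -0.0003 -0.0044]
[[ 1.0e+00 -4.4e-03  3.0e-04]
 [-4.4e-03 -1.0e+00 -4.0e-04]
 [ 3.0e-04  4.0e-04 -1.0e+00]]
```

>>> send_rows(steps=[{"fingers": 1, "dp": [21, -31, 0], "turn": [0, 0, -0.004]}, {"fingers": 1, "dp": [42, -61, 0], "turn": [0, 0, -0.004]}, {"fingers": 1, "dp": [63, -92, 5], "turn": [0, 0, -0.004]}, {"fingers": 1, "dp": [84, -122, 10], "turn": [0, 0, -0.004]}, {"fingers": 1, "dp": [105, -152, 15], "turn": [0, 0, -0.004]}])

```text
time_s: 1.73
position: [397.3, -176.2, 216.5]
ee_rot: [1.0, -0.0, 0.001, 0.0]
contact_force: [1.2, -1.1, 0.5]
grip_width: 85.5
```

```bash
python3 -c "
from h import *
go([460,-86,185])"
```

```text
t 1.7333 pos [ 397.3 -176.2  216.5] F [ 1.2 -1.1  0.5] w 85.5
dp [ 62.7 -90.3  31.5] turn [ 0.0009 -0.0011 -0.0005]
[[ 1.0e+00 -5.0e-04  1.1e-03]
 [-5.0e-04 -1.0e+00 -9.0e-04]
 [ 1.1e-03  9.0e-04 -1.0e+00]]
```

>>> send_rows(steps=[{"fingers": 1, "dp": [21, -30, 5], "turn": [0, 0, 0]}, {"fingers": 1, "dp": [42, -60, 15], "turn": [0, 0, 0]}, {"fingers": 1, "dp": [58, -84, 25], "turn": [0, 0, 0]}, {"fingers": 1, "dp": [62.7, -90.3, 31.5], "turn": [0, 0, 0]}, {"fingers": 1, "dp": [62.7, -90.3, 31.5], "turn": [0, 0, 0]}])

```text
time_s: 2.15
position: [460.1, -84.2, 183.7]
ee_rot: [1.0, 0.002, -0.001, -0.0]
contact_force: [-0.7, 0.4, -0.4]
grip_width: 85.1
```

```bash
python3 -c "
from h import *
go([460,-86,63])
S=read_camera('scene');T=read_camera('top')
a=S['color'][80:240,210:390];b=T['color'][170:330,300:480]
cv2.imwrite('pics/c2.png',cv2.resize(np.hstack([a,b])[:,:,::-1],(800,356),interpolation=cv2.INTER_CUBIC))
p=sense()['position'];print(proj(S,p),proj(T,p))"
```

```text
t 2.15 pos [460.1 -84.2 183.7] F [-0.7  0.4 -0.4] w 85.1
dp [1.000e-01 1.800e+00 1.207e+02] turn [-0.      0.0011  0.003 ]
[[ 1.      0.003  -0.0011]
 [ 0.003  -1.      0.    ]
 [-0.0011 -0.     -1.    ]]
[295.8 120.4] [374.8 241. ]
```

View pics/c2.png

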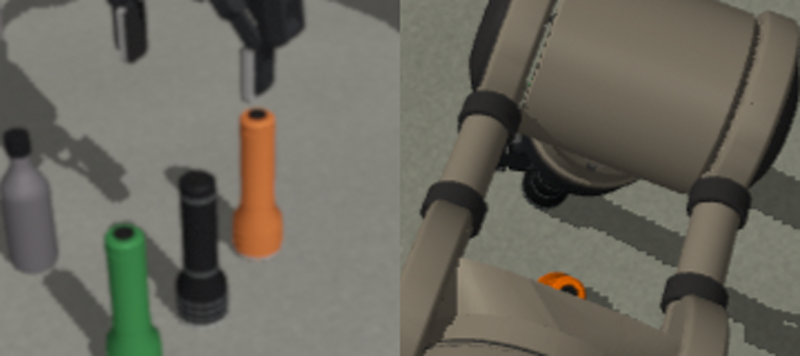

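The picture shows the open fingers straddling the black torch: tips at scene px (268,107) and (323,124), torch tail at about (299,160). The neighbours are clear of the fingers.

>>> send_rows(steps=[{"fingers": 1, "dp": [0, 1.8, 20], "turn": [0, 0, 0]}, {"fingers": 1, "dp": [0, 1.8, 45], "turn": [0, 0, 0.003]}, {"fingers": 1, "dp": [0, 1.8, 70], "turn": [0, 0, 0.003]}, {"fingers": 1, "dp": [0, 1.8, 90], "turn": [0, 0, 0.003]}, {"fingers": 1, "dp": [0, 1.8, 100], "turn": [0, 0, 0.003]}])

```text
time_s: 2.67
position: [458.1, -89.8, 83.6]
ee_rot: [1.0, -0.003, -0.001, 0.0]
contact_force: [-0.1, -0.3, 1.1]
grip_width: 85.0
```

```bash
python3 -c "
from h import *
go([460,-86,64])
S=read_camera('scene')
a=S['color'][110:230,220:380]
cv2.imwrite('pics/c3.png',cv2.resize(a[:,:,::-1],(800,600),interpolation=cv2.INTER_CUBIC))
"
```

```text
t 2.6667 pos [458.1 -89.8  83.6] F [-0.1 -0.3  1.1] w 85.0
dp [ 1.9 -3.8 19.5] turn [ 0.0007  0.002  -0.0052]
[[ 1.0e+00 -5.2e-03 -2.0e-03]
 [-5.2e-03 -1.0e+00 -7.0e-04]
 [-2.0e-03  7.0e-04 -1.0e+00]]
```

View pics/c3.png

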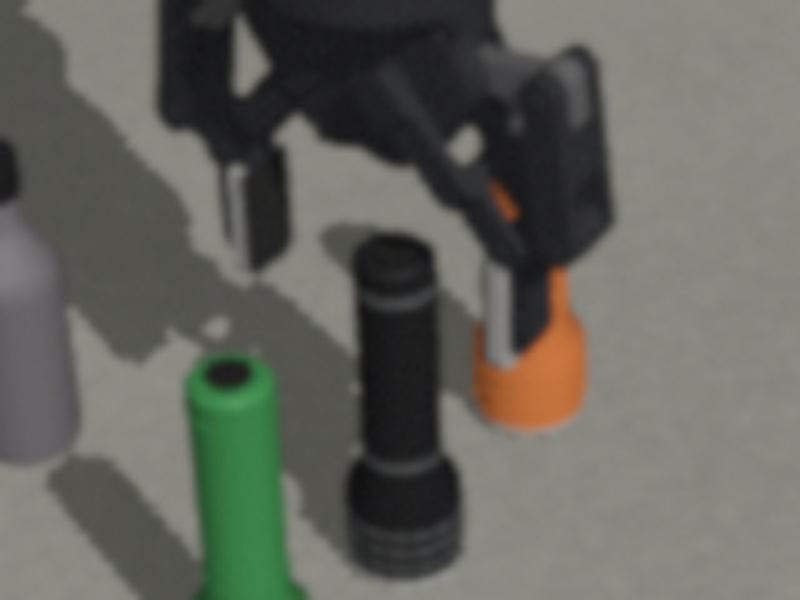

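The picture shows the torch between the open pads (tips at about (271,163) and (323,181), barrel at (299,178)) and clear of the orange and green torches. Next I go down and close.

>>> send_rows(steps=[{"fingers": 1, "dp": [1.5, -2.5, 8], "turn": [0, 0, -0.004]}, {"fingers": 1, "dp": [1.5, -2.5, 16], "turn": [0, 0, -0.004]}, {"fingers": 1, "dp": [1.5, -2.5, 19.5], "turn": [0, 0, -0.004]}, {"fingers": 1, "dp": [1.5, -2.5, 19.5], "turn": [0, 0, -0.004]}, {"fingers": 1, "dp": [1.5, -2.5, 19.5], "turn": [0, 0, -0.004]}])

```text
time_s: 3.13
position: [459.3, -87.3, 63.5]
ee_rot: [1.0, -0.001, -0.002, 0.0]
contact_force: [0.1, -1.4, 0.4]
grip_width: 85.3
```

```bash
python3 -c "
from h import *
for i in range(3): go([460,-86,64]); read_camera('top')
"
```

```text
t 3.1333 pos [459.3 -87.3  63.5] F [ 0.1 -1.4  0.4] w 85.3
dp [ 0.7 -1.3 -0.5] turn [ 0.0004  0.0031 -0.0014]
[[ 1.0e+00 -1.4e-03 -3.1e-03]
 [-1.4e-03 -1.0e+00 -4.0e-04]
 [-3.1e-03  4.0e-04 -1.0e+00]]
t 3.1833 pos [459.4 -87.3  63.6] F [ 0.  -0.3 -0.3] w 85.3
dp [ 0.6 -1.3 -0.4] turn [ 0.0004  0.0028 -0.0013]
[[ 1.0e+00 -1.3e-03 -2.8e-03]
 [-1.3e-03 -1.0e+00 -4.0e-04]
 [-2.8e-03  4.0e-04 -1.0e+00]]
t 3.2333 pos [459.5 -87.3  63.7] F [0.3 0.5 0.4] w 85.3
dp [ 0.5 -1.3 -0.3] turn [ 0.0005  0.0025 -0.0012]
[[ 1.0e+00 -1.2e-03 -2.5e-03]
 [-1.2e-03 -1.0e+00 -5.0e-04]
 [-2.5e-03  5.0e-04 -1.0e+00]]
```

>>> send_rows(steps=[{"fingers": 0.7, "dp": [0.3, -0.8, 0], "turn": [0, 0.002, 0]}, {"fingers": 0.5, "dp": [0.3, -0.8, 0], "turn": [0, 0.002, 0]}, {"fingers": 0.4, "dp": [0.3, -0.8, 0], "turn": [0, 0.002, 0]}, {"fingers": 0.3, "dp": [0.3, -0.8, 0], "turn": [0, 0.002, 0]}, {"fingers": 0.2, "dp": [0.3, -0.8, 0], "turn": [0, 0.002, 0]}])

```text
time_s: 3.7
position: [459.8, -86.3, 63.8]
ee_rot: [1.0, -0.001, -0.0, 0.0]
contact_force: [0.3, 0.9, 0.8]
grip_width: 25.5
```

>>> send_rows(steps=[{"fingers": 0, "dp": [0, 0, 0], "turn": [0, 0, 0]}, {"fingers": 0, "dp": [0, 0, 0], "turn": [0, 0, 0]}, {"fingers": 0, "dp": [0, 0, 0], "turn": [0, 0, 0]}, {"fingers": 0, "dp": [0, 0, 0], "turn": [0, 0, 0]}, {"fingers": 0, "dp": [0, 0, 0], "turn": [0, 0, 0]}])

```text
time_s: 4.12
position: [459.8, -86.3, 63.9]
ee_rot: [1.0, -0.001, -0.0, 0.0]
contact_force: [-0.2, 1.6, 2.0]
grip_width: 25.1
```

Gripped at about 26 mm. Next I lift it straight up.

>>> send_rows(steps=[{"fingers": 0, "dp": [0, 0, -10], "turn": [0, 0, 0]}, {"fingers": 0, "dp": [0, 0, -30], "turn": [0, 0, 0]}, {"fingers": 0, "dp": [0, 0, -55], "turn": [0, 0, 0]}, {"fingers": 0, "dp": [0, 0, -80], "turn": [0, 0, 0]}, {"fingers": 0, "dp": [0, 0, -100], "turn": [0, 0, 0]}])

```text
time_s: 4.53
position: [459.8, -86.3, 165.1]
ee_rot: [1.0, -0.001, -0.0, 0.0]
contact_force: [0.7, 0.6, -1.9]
grip_width: 24.8
```

```bash
python3 -c "
from h import *
go([460,-86,205])
S=read_camera('scene')
a=S['color'][70:230,200:400]
cv2.imwrite('pics/c4.png',cv2.resize(a[:,:,::-1],(750,600),interpolation=cv2.INTER_CUBIC))
print(proj(S,np.array(sense()['position'])+[0,0,-63.9]),proj(S,np.array(sense()['position'])+[0,0,56]))
go([460,-86,205])"
```

```text
t 4.5333 pos [459.8 -86.3 165.1] F [ 0.7  0.6 -1.9] w 24.8
dp [  0.2  -0.3 -39.9] turn [ 0.0005  0.0003 -0.0012]
[[ 1.0e+00 -1.2e-03 -3.0e-04]
 [-1.2e-03 -1.0e+00 -5.0e-04]
 [-3.0e-04  5.0e-04 -1.0e+00]]
[296.8 167.6] [293.6  95.8]
t 4.5833 pos [461.7 -86.9 168.5] F [ 1.3 -1.3  0.7] w 24.6
dp [ -1.5  -0.8 -36.5] turn [ 0.0027 -0.0056 -0.001 ]
[[ 1.     -0.0011  0.0056]
 [-0.001  -1.     -0.0027]
 [ 0.0056  0.0027 -1.    ]]
```

View pics/c4.png

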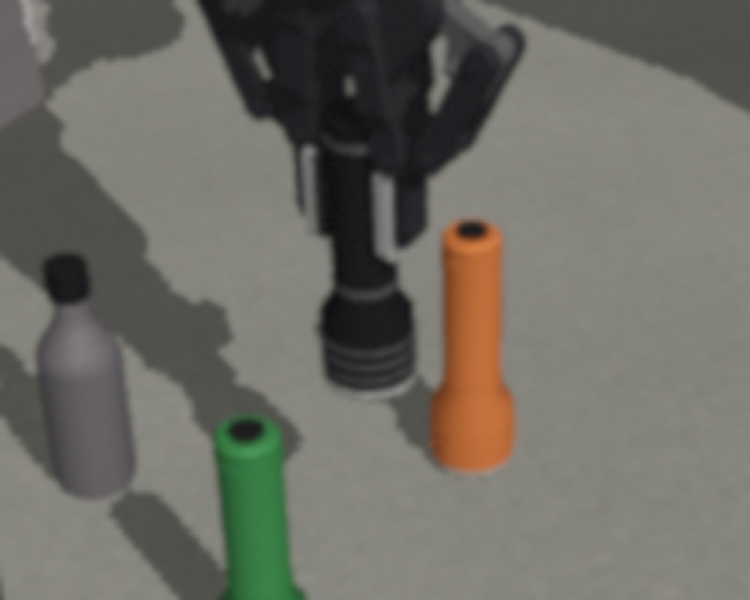

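The torch hangs in the grip, head bottom at about (298,172), with perhaps 2° of lean. I carry it over the holder and check there.

>>> send_rows(steps=[{"fingers": 0, "dp": [0, 0, -20], "turn": [0, 0, 0]}, {"fingers": 0, "dp": [0, -5, -37], "turn": [0, 0, 0]}, {"fingers": 0, "dp": [2, -20, -37], "turn": [0, 0, 0]}, {"fingers": 0, "dp": [9, -45, -37], "turn": [0, 0, 0]}, {"fingers": 0, "dp": [17, -75, -37], "turn": [0, 0, 0]}])

```text
time_s: 5.0
position: [478.4, -12.0, 205.0]
ee_rot: [1.0, -0.002, 0.003, 0.002]
contact_force: [0.5, -0.1, -3.4]
grip_width: 24.7
```

```bash
python3 -c "
from h import *
go([535,187,190])"
```

```text
t 5.0 pos [478.4 -12.  205. ] F [ 0.5 -0.1 -3.4] w 24.7
dp [  55.8 -199.2   14.7] turn [ 0.0031 -0.0052 -0.0035]
[[ 1.     -0.0036  0.0052]
 [-0.0035 -1.     -0.0031]
 [ 0.0052  0.003  -1.    ]]
```

>>> send_rows(steps=[{"fingers": 0, "dp": [9, -32, 0], "turn": [0.003, -0.005, -0.003]}, {"fingers": 0, "dp": [18, -64, 0], "turn": [0.003, -0.005, -0.003]}, {"fingers": 0, "dp": [27, -96, 0], "turn": [0.003, -0.005, -0.003]}, {"fingers": 0, "dp": [36, -128, 0], "turn": [0.003, -0.005, -0.003]}, {"fingers": 0, "dp": [43, -155, 5], "turn": [0.003, -0.005, -0.003]}])

```text
time_s: 5.42
position: [522.4, 145.0, 199.5]
ee_rot: [1.0, 0.0, 0.0, -0.0]
contact_force: [0.1, 0.5, -1.1]
grip_width: 24.9
```

```bash
python3 -c "
from h import *
go([535,187,185])"
```

```text
t 5.4167 pos [522.4 145.  199.5] F [ 0.1  0.5 -1.1] w 24.9
dp [ 12.6 -42.   14.6] turn [-0.0002 -0.0008  0.    ]
[[ 1.e+00  0.e+00  8.e-04]
 [ 0.e+00 -1.e+00  2.e-04]
 [ 8.e-04 -2.e-04 -1.e+00]]
```

>>> send_rows(steps=[{"fingers": 0, "dp": [6, -21, 7], "turn": [0, 0, 0]}, {"fingers": 0, "dp": [11, -37, 20], "turn": [0, 0, 0]}, {"fingers": 0, "dp": [12.6, -42, 38], "turn": [0, 0, 0]}, {"fingers": 0, "dp": [12.6, -42, 54], "turn": [0, 0, 0]}, {"fingers": 0, "dp": [12.6, -42, 54], "turn": [0, 0, 0]}])

```text
time_s: 5.83
position: [532.6, 187.0, 141.2]
ee_rot: [1.0, 0.001, -0.004, 0.001]
contact_force: [-0.8, 0.2, -3.3]
grip_width: 24.7
```

```bash
python3 -c "
from h import *
S=read_camera('scene');T=read_camera('top')
go([535,187,69])
p=np.array(sense()['position']); print(proj(S,p+[0,0,-64]),proj(S,p),proj(S,p+[0,0,56]),proj(T,p+[0,0,-64]))
a=S['color'][180:340,370:530];b=T['color'][150:260,140:250]
cv2.imwrite('pics/c5.png',np.hstack([cv2.resize(i[:,:,::-1],(s,400),interpolation=cv2.INTER_CUBIC) for i,s in((a,400),(b,400))]))"
```

```text
t 5.9333 pos [534.5 186.8 144.7] F [-1.9 -0.6 -1.5] w 24.7
dp [ 0.6 -0.2 75.7] turn [0.0003 0.0015 0.    ]
[[ 1.0e+00  0.0e+00 -1.5e-03]
 [ 0.0e+00 -1.0e+00 -3.0e-04]
 [-1.5e-03  3.0e-04 -1.0e+00]]
[442.5 276.7] [449.7 239.5] [456.7 202.9] [207.7 202.2]
```

View pics/c5.png

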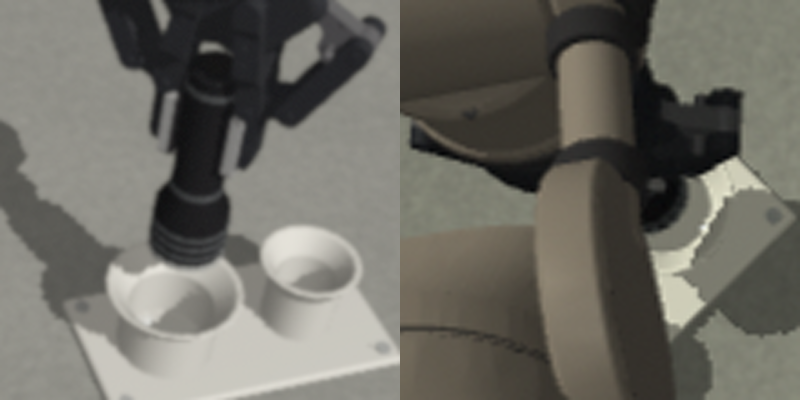

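The picture shows the head just above the wide well's mouth, with the torch perhaps leaning a few degrees, head to image right. I overlay an upright torch model to measure that.

```bash
python3 -c "
from h import *
S=read_camera('scene');T=read_camera('top')
go([535,187,69])
p=np.array(sense()['position'])
def draw(c,x0,y0,w,h,k,items):
    im=cv2.resize(np.ascontiguousarray(c['color'][y0:y0+h,x0:x0+w,::-1]),(w*k,h*k),interpolation=cv2.INTER_CUBIC)
    im=cv2.convertScaleAbs(im,alpha=1.5,beta=15)
    for ctr,r,col in items:
        a=np.linspace(0,2*np.pi,60)
        q=np.array([proj(c,np.array(ctr)+[r*np.cos(t),r*np.sin(t),0]) for t in a]); q=((q-[x0,y0]+.5)*k)
        cv2.polylines(im,[q.astype(np.int32)],True,col,1)
    return im
it=[(p+[0,0,z-64],r,(0,0,255)) for z,r in((0,19),(32,19),(41,13),(120,13))]+[([535,187,50],36,(0,255,0)),([535,187,50],32,(0,255,0))]
A=draw(S,400,185,80,150,4,it);B=draw(T,170,160,80,100,5,it)
B=cv2.copyMakeBorder(B,0,100,0,0,cv2.BORDER_CONSTANT)
cv2.imwrite('pics/c6.png',np.hstack([A,B]))"
```

```text
t 6.0333 pos [535.6 186.8 146.3] F [-0.2 -0.4 -1. ] w 24.7
dp [-0.8 -0.2 77.3] turn [-0.0004 -0.0021 -0.0004]
[[ 1.0e+00 -4.0e-04  2.1e-03]
 [-4.0e-04 -1.0e+00  4.0e-04]
 [ 2.1e-03 -4.0e-04 -1.0e+00]]
```

View pics/c6.png

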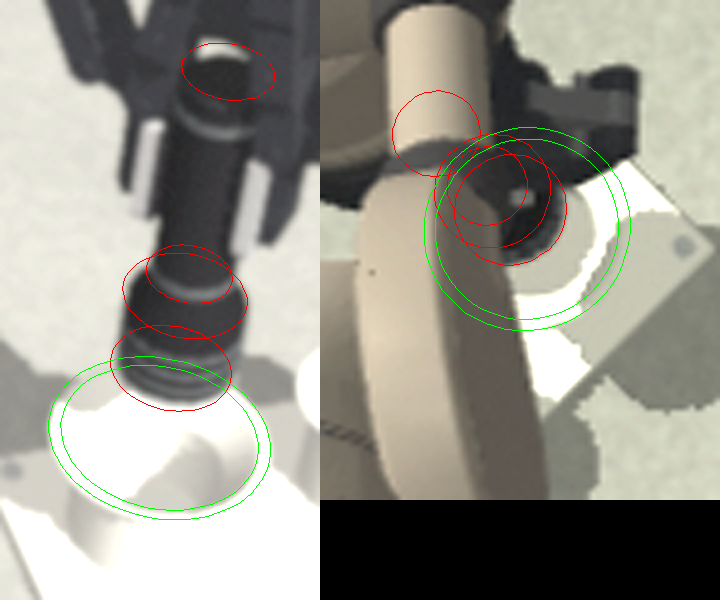

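In the top view the head's edge agrees with the model within about 1 px, and in the scene view the pads run parallel to the barrel. The apparent lean therefore comes mostly from the calibration, not from slip. I descend into the flare and watch the forces.

>>> send_rows(steps=[{"fingers": 0, "dp": [0, 0, 8], "turn": [0, -0.002, 0]}, {"fingers": 0, "dp": [0, 0, 18], "turn": [0, -0.002, 0]}, {"fingers": 0, "dp": [0, 0, 28], "turn": [0, -0.002, 0]}, {"fingers": 0, "dp": [0, 0, 36], "turn": [0, -0.002, 0]}, {"fingers": 0, "dp": [0, 0, 38], "turn": [0, -0.002, 0]}])

```text
time_s: 6.45
position: [534.5, 186.4, 106.2]
ee_rot: [1.0, -0.0, -0.002, 0.0]
contact_force: [-0.3, -0.0, -2.4]
grip_width: 24.6
```

```bash
python3 -c "
from h import *
S=read_camera('scene');T=read_camera('top')
go([535.5,187,69])
a=S['color'][210:330,395:515];b=T['color'][160:260,160:260]
cv2.imwrite('pics/c7.png',cv2.convertScaleAbs(np.hstack([cv2.resize(i[:,:,::-1],(400,400),interpolation=cv2.INTER_CUBIC) for i in(a,b)]),alpha=1.3))"
```

```text
t 6.55 pos [535.2 186.7 107.4] F [ 0.2  0.2 -2.1] w 24.7
dp [ 0.4 -0.3 38.4] turn [-0.0001  0.0018 -0.0005]
[[ 1.0e+00 -5.0e-04 -1.8e-03]
 [-5.0e-04 -1.0e+00  1.0e-04]
 [-1.8e-03 -1.0e-04 -1.0e+00]]
```

View pics/c7.png

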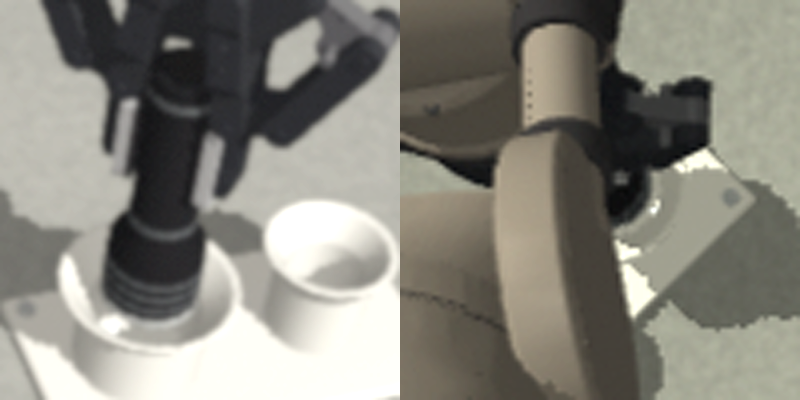

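Head bottom (about (440,305) in scene) lies inside the flare: the top view says centred within about 1 mm, the scene view says 2–4 mm short in x. I shift +1.5 mm in x and lower it gently.

>>> send_rows(steps=[{"fingers": 0, "dp": [1.4, -0.4, 2], "turn": [0, 0, 0]}, {"fingers": 0, "dp": [1.4, -0.4, 5], "turn": [0, 0, 0]}, {"fingers": 0, "dp": [1.4, -0.4, 8], "turn": [0, 0, 0]}, {"fingers": 0, "dp": [1.4, -0.4, 10], "turn": [0, 0, 0]}, {"fingers": 0, "dp": [1.4, -0.4, 10], "turn": [0, 0, 0]}])

```text
time_s: 6.97
position: [536.3, 187.0, 96.9]
ee_rot: [1.0, -0.0, -0.001, 0.0]
contact_force: [-1.7, 0.6, -2.4]
grip_width: 24.7
```

```bash
python3 -c "
from h import *
go([536.5,187,69]); print(np.round(sense()['ft_torque'],2))"
```

```text
t 6.9667 pos [536.3 187.   96.9] F [-1.7  0.6 -2.4] w 24.7
dp [ 0.3  0.  27.9] turn [ 0.0001  0.0026 -0.0004]
[[ 1.0e+00 -4.0e-04 -2.6e-03]
 [-4.0e-04 -1.0e+00 -1.0e-04]
 [-2.6e-03  1.0e-04 -1.0e+00]]
[0.02 0.01 0.01]
```

Bottom at about z = 33, already inside the bore, with no contact force. I continue down.

>>> send_rows(steps=[{"fingers": 0, "dp": [0, 0, 3], "turn": [0, 0.002, 0]}, {"fingers": 0, "dp": [0, 0, 7], "turn": [0, 0.002, 0]}, {"fingers": 0, "dp": [0, 0, 11], "turn": [0, 0.002, 0]}, {"fingers": 0, "dp": [0, 0, 15], "turn": [0, 0.002, 0]}, {"fingers": 0, "dp": [0, 0, 18], "turn": [0, 0.002, 0]}])

```text
time_s: 7.38
position: [536.0, 187.0, 78.2]
ee_rot: [1.0, -0.0, -0.001, 0.0]
contact_force: [0.4, -0.5, -2.9]
grip_width: 24.7
```

```bash
python3 -c "
from h import *
go([536.5,187,69]); print(np.round(sense()['ft_torque'],2))"
```

```text
t 7.3833 pos [536.  187.   78.2] F [ 0.4 -0.5 -2.9] w 24.7
dp [ 0.5 -0.   9.2] turn [ 0.0002  0.0012 -0.0005]
[[ 1.0e+00 -5.0e-04 -1.2e-03]
 [-5.0e-04 -1.0e+00 -2.0e-04]
 [-1.2e-03  2.0e-04 -1.0e+00]]
[-0.01  0.02  0.01]
```

>>> send_rows(steps=[{"fingers": 0, "dp": [0, 0, 2], "turn": [0, 0.001, 0]}, {"fingers": 0, "dp": [0, 0, 4], "turn": [0, 0.001, 0]}, {"fingers": 0, "dp": [0, 0, 6], "turn": [0, 0.001, 0]}, {"fingers": 0, "dp": [0, 0, 7], "turn": [0, 0.001, 0]}, {"fingers": 0, "dp": [0, 0, 7.5], "turn": [0, 0.001, 0]}])

```text
time_s: 7.8
position: [536.0, 186.9, 70.6]
ee_rot: [1.0, -0.0, -0.0, 0.0]
contact_force: [0.2, -1.1, -0.6]
grip_width: 24.7
```

Now small steps until the floor pushes back.

>>> send_rows(steps=[{"fingers": 0, "dp": [0, 0, 0.3], "turn": [0, 0, 0]}, {"fingers": 0, "dp": [0, 0, 0.6], "turn": [0, 0, 0]}, {"fingers": 0, "dp": [0, 0, 0.9], "turn": [0, 0, 0]}, {"fingers": 0, "dp": [0, 0, 1.1], "turn": [0, 0, 0]}, {"fingers": 0, "dp": [0, 0, 1.1], "turn": [0, 0, 0]}])

```text
time_s: 8.22
position: [536.2, 187.0, 69.9]
ee_rot: [1.0, -0.0, 0.0, 0.0]
contact_force: [0.1, 0.9, 1.0]
grip_width: 24.7
```

>>> send_rows(steps=[{"fingers": 0, "dp": [0, 0, 0.4], "turn": [0, 0, 0]}, {"fingers": 0, "dp": [0, 0, 0.8], "turn": [0, 0, 0]}, {"fingers": 0, "dp": [0, 0, 1.2], "turn": [0, 0, 0]}, {"fingers": 0, "dp": [0, 0, 1.2], "turn": [0, 0, 0]}, {"fingers": 0, "dp": [0, 0, 1.2], "turn": [0, 0, 0]}])

```text
time_s: 8.63
position: [536.4, 187.1, 69.8]
ee_rot: [1.0, -0.0, 0.001, -0.0]
contact_force: [-3.4, 0.5, 8.6]
grip_width: 24.4
```

The floor carries it: 8.6 N upward at TCP z = 69.8, against 70 expected. Release.

>>> send_rows(steps=[{"fingers": 0.3, "dp": [0, 0, 0], "turn": [0, 0, 0]}, {"fingers": 0.36, "dp": [0, 0, 0], "turn": [0, 0, 0]}, {"fingers": 0.45, "dp": [0, 0, 0], "turn": [0, 0, 0]}, {"fingers": 0.6, "dp": [0, 0, 0], "turn": [0, 0, 0]}, {"fingers": 0.8, "dp": [0, 0, 0], "turn": [0, 0, 0]}])

```text
time_s: 9.05
position: [536.5, 187.1, 69.7]
ee_rot: [1.0, -0.0, 0.001, -0.0]
contact_force: [0.3, -0.3, -0.3]
grip_width: 61.1
```

>>> send_rows(steps=[{"fingers": 0.9, "dp": [0, 0, -1], "turn": [0, 0, 0]}, {"fingers": 0.9, "dp": [0, 0, -8], "turn": [0, 0, 0]}, {"fingers": 0.9, "dp": [0, 0, -22], "turn": [0, 0, 0]}, {"fingers": 0.9, "dp": [0, 0, -42], "turn": [0, 0, 0]}, {"fingers": 0.9, "dp": [0, 0, -65], "turn": [0, 0, 0]}])

```text
time_s: 9.47
position: [535.8, 186.9, 135.0]
ee_rot: [1.0, -0.0, -0.0, 0.0]
contact_force: [0.1, -0.2, 0.5]
grip_width: 76.9
```

>>> send_rows(steps=[{"fingers": 0.9, "dp": [0, 0, -25], "turn": [0, 0, 0]}, {"fingers": 0.9, "dp": [0, 0, -55], "turn": [0, 0, 0]}, {"fingers": 0.9, "dp": [0, 0, -80], "turn": [0, 0, 0]}, {"fingers": 0.9, "dp": [0, 0, -90], "turn": [0, 0, 0]}, {"fingers": 0.9, "dp": [0, 0, -90], "turn": [0, 0, 0]}])

```text
time_s: 9.88
position: [537.1, 187.3, 228.1]
ee_rot: [1.0, -0.0, 0.003, -0.0]
contact_force: [-0.1, 0.3, -0.2]
grip_width: 77.0
```

```bash
python3 -c "
from h import *
S=read_camera('scene');print(sense()['position'],sense()['contact_force'])
for t in('torch_mid','small_torch_mid'): print(t,[(np.round(d['at'],1),round(d['confidence'],2)) for d in spot_point(S,t)])
cv2.imwrite('pics/c8.png',cv2.resize(S['color'][120:360,150:550,::-1],(800,480)))"
```

```text
[536.08811438 187.04083792 225.73611636] [-0.11499198  0.09892941 -0.4041677 ]
torch_mid [(array([538.5, 189.8,  67.7]), 0.92), (array([533.7, -90.7,  59.2]), 0.67), (array([372.9, -89.6,  60. ]), 0.57)]
small_torch_mid [(array([ 622. , -163.5,   46.6]), 0.69)]
```

View pics/c8.png

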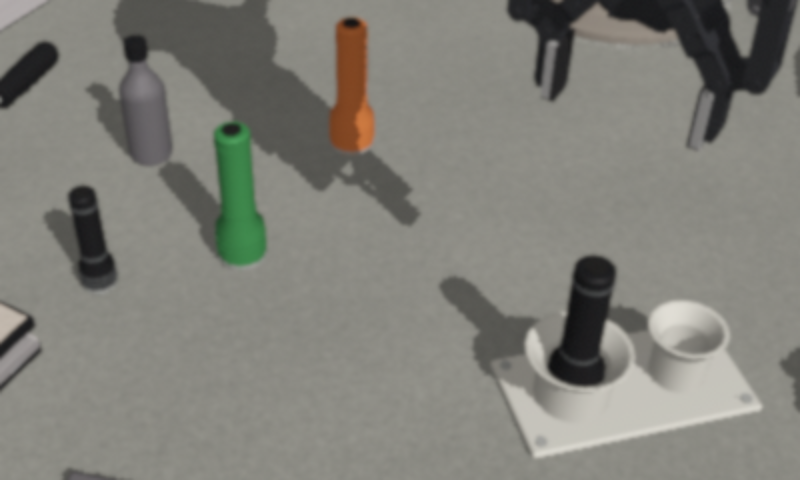

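The torch stands upright in the wide well (tail at crop (595,270), mid height about 67.7 mm against 66 expected). The narrow well is empty, the small torch and the others stand where they were, and the gripper is clear.

```bash
python3 -c "
from h import *
print(sign_off())"
```

```text
the job is handed in; nothing more can be done
None
```

The larger black torch is in the wide well, upright and lens-down, and the job is handed in at about 10 s of the 38 s allowed.

I gripped it by the barrel, carried it over the other pieces, and lowered it until the well floor pushed back with 8.6 N. The tool was then at z = 69.8 mm, where 70 mm was expected. I released it there and withdrew straight up.

- **Final checks:** after the withdrawal the torch stood upright in the wide well, its middle at z of about 67.7 mm against 66 mm expected. The narrow well is empty. The small torch, the bottle and the green and orange look-alikes stand where they were, and the gripper touches nothing.
- **Disagreements:** the two cameras differed by about 4 mm on where the well is. The scene picture also suggested the held torch leaned 2–4°, which I put down mostly to calibration. I aimed between the two readings, and the torch went down the bore with side force no higher than about 2 N.

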